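# Refill a spring-fed soap tray

### The arm

A 7-joint arm with a two-finger parallel gripper is mounted at the origin on a cart in front of the work surface, level with it; the furniture and walls round the work are solid. World frame = base frame: x ahead of the robot, y to its left, z up, the work surface at z = 0. Lengths are in m, angles in rad, forces in N, time in s.
With the tool pointing down it reaches from about 0.425 to 0.8 m from the base axis. Payload 8.3 kg.
Tool frame: the origin (TCP) lies on the mounting face of the last link; the fingertips stand 173 mm ahead of it and the grasp point (between the pads) lies 155 mm ahead of it (ctrl.grasp_offset is the distance from the TCP to the grasp point, in m); x points along the fingers, y is the direction in which the jaws open and shut, and the axes are right-handed (so a half turn about x gives the same grasp; the last joint's range is limited). The gripper opens to 85 mm and grips with 20 to 120 N. Pads are 22 mm wide; open, the fingers measure 114 mm over their backs; the gripper's body (76 mm by 85 mm) begins 54 mm behind the grasp point. The pads swing forward as they close: fully open they stand 13 mm farther back than shut.
Start: joints at [1.086, 0.383, 0.016, 1.37, -0.006, 1.388, -0.046], TCP at [0.256, -0.57, 0.405] pointing down, gripper open.
Joint ranges: [-2.95, 2.95], [-0.25, 2.06], [-1.52, 1.56], [0.18, 2.33], [-1.44, 4.58], [0.02, 2.06], [-3.01, 3.01]. Speed limits (rad/s): [2.39, 2.39, 3.01, 3.01, 3.14, 3.14, 3.14].

### API

Orientations are given as a unit quaternion [x, y, z, w].
In Python, from plant import status, cams, ctrl gives the robot as it stands.
- The arm moves only by the tool apply_moves, never from a script. Its argument "series" is one flat list of numbers, 7 for each row, row after row: the shift along the tool's x, y, z in m, then the turn, a rotation vector about the tool's x, y, z in degrees, then the closure in counts, from 0 (fully open) to 255 (shut). A call has 1 to 8 rows; each row shifts and turns the commanded pose from where the row before left it, along the tool's axes as they then stand; what a row does not reach is not made up. A row lasts 1/12 s, in which the tool goes at most 41.7 mm and 7.16 degrees, less where a joint would pass 70% of its speed; a pose out of reach is approached as far as the arm can. A call is refused whole if a number of a shift passes 0.0417 or a number of a turn 7.16, either way. A call with a gripper value outside its range is refused whole. The fingers move at their own pace and stop on an object; "newtons" is the grip in N (left out, the last holds). Time passes only in rows, so rows that do not move let the fingers close. It gives the time, the measured TCP pose, the force and the opening at its end, in the units of the state.
- status.get_obs(): the state, without advancing time (a new reading comes with each control period).
- cams.snapshot(name): name is "scene" or "top"; returns the picture (400x640x3 uint8, blue, green, red); there is no depth.
- cams.camera_info(name): a dict with "camera_matrix" (3x3 intrinsics, pixels), "k1" (the pictures are not rectified: a ray, as slopes to the right and down, at radius r is drawn at 1 + k1 r^2 times it, then the intrinsics apply), "extrinsics" (4x4, takes a point from world to camera coordinates). Camera axes: x right, y up, looking along -z (the intrinsics and any distortion apply to the point x, -y, -z); pixel columns grow to the right and rows downward; lengths in m; the calibration is good to about 2 mm. A picture is of the moment at which its call begins. camera_info takes no time and is no camera call.
- ctrl.finish_job(): hands the job in, once; it reports no verdict.
Trained networks look in the newest picture that a camera, given by its name, has taken for a name from the list of things; names that differ only in an ending like _2 or _b are one class to them, and where a whole thing is asked for, a point or a joint stands for the part that bears it (a point fixed in the world has none). Each returns a list of dicts, best first, with "confidence" (0 to 1); they miss things now and then, are a little off and sometimes report something else, mostly with a low value. They report only what shows in the picture. A call takes as long as a camera call. They do not tell look-alikes from the thing itself.
- cams.look_for(camera, name): "extent" ([left, top, width, height] in pixels, round what is visible of it).
- cams.landmark_of(camera, name): "location" ([row, column] in pixels: a listed point, or the origin of a listed thing).
The state is a dict: "t": time; "q": joint angles; "joint_vel": joint speeds; "joint_efforts": joint torques, N m; "eef_pos": TCP position; "ee_rot": TCP orientation; "contact_force": force on the tool from outside, world axes, zero at the start; "moment": the same for the moment, N m; "gripper_width": opening from 0.0 (shut) to 1.0 (fully open).
Only numpy, scipy, OpenCV 4.12 (cv2) and the standard library are available. Lean on these libraries where they do the work, as an engineer would, in place of code of your own. Each camera call takes 0.05 s, during which the arm holds its last target.

### The job

Refill the spring-fed soap tray: draw the red knob back and hook it sideways into the hold-open notch of the steel strip (you have to feel for the notch; the strip is springy, do not bend it hard), so that the pusher stays open by itself. Then lay the loose cream soap bar from the right of the table flat, label up, lengthwise in the gap behind the bar that is already there, unhook the knob and ease the pusher forward by hand, without letting it snap, until it presses both bars together against the front lip. Let go and leave the two candle tins left of the tray where they are.

Things in the scene. Friction and masses are not known exactly. Their poses are not given: they have to be found in the camera images.
- tray: fixed soap tray, pale wood, brass lip at its front end. Origin: middle of the track at table height; x along the track to the lip (away from the robot at yaw 0), y towards the side with the red knob and steel strip, z up. Track floor 4 mm above the table, 56 mm wide inside, side walls 5 mm thick, tops at 14 mm; lip's inner face at x = +112 mm, its top at 16 mm; rear end at x = -137 mm
- pusher (a joint): how far the white sprung pusher plate (52 mm wide, top at 31 mm) is drawn back along tray -x, m: 0 = home (front face at tray x = +32 mm, 80 mm from the lip), 0.118 = hard stop. A spring drives it forward with 6 N at home, 7.5 N at 0.1; little damping, so let go it snaps. With two bars tight against the lip it stands at 0.076
- knob (a joint): sideways position of the red knob on the pusher's arm, m along tray +y: 0 = innermost (starts within 0.002 of it), 0.013 = outermost; 0.8 N friction, stays where left. At 0.003 its pin touches the strip's inner face; beyond that it goes only into the notch, or by bending the strip. Hooked = over 0.006 with the strip straight: the spring then holds the pusher in the notch. Unhooked = under 0.005
- knob_grip (a point): centre of the red knob, 36 mm above the table: a block 18 x 16 x 26 mm (tray x, y, z), from 22 to 48 mm high. At tray x = -2 mm, y = +58 mm with both joints 0. Below it a 9 mm steel pin hangs beside the track to 5 mm above the table; a flat arm (top at 20 mm) joins it to the pusher across the wall
- strip (a joint): outward bend (tray +y) of the springy steel catch strip by the knob's pin, m: 3 N per mm, springs back, spoilt beyond 0.005. It stands along the track at tray y = +65 to +82 mm, top at 12 mm, with one notch 13 mm wide, open to the track, its flat inner face 68 mm long ahead of the notch and 26 mm behind. It is adjustable: the notch is met at pusher 0.084 to 0.106, place not reported
- bar_new_center (a point): centre of the loose soap bar with the cream top, to be loaded: 52 x 78 x 26 mm (own x, y, z), 0.08 to 0.15 kg, lying flat on the table to the right, label up; its long side is its y
- bar_in_center (a point): centre of the soap bar with a green top that already lies in the track at the lip, same size (52 x 78 x 26 mm), its long side (own y) along the tray's x. Centre at tray x = +73 mm, 17 mm above the table, when it touches the lip
- tin_red: red candle tin, 64 mm wide, 45 mm tall, a bystander on the left; origin at the centre of its underside
- tin_blue: blue candle tin, 64 mm wide, 45 mm tall, a bystander on the left; origin at the centre of its underside
There are look-alikes about, which are no part of the job. Leave any black look-alike of the part that bears bar_new_center alone.

How it is judged:
By the outcome, as a careful person would: the job done as asked, in the order asked, and still so for the second after the job is handed in, with the robot touching nothing.
It also fails if it takes over 58 s, if anything falls off the work surface, if the arm or the gripper's body presses on something with over 40 N, if the wrist force passes 120 N, or if a joint passes its speed limit or range.

## Working session

There is one attempt and no reset: what is moved stays moved. The work goes in short steps, Python scripts to look and compute and a tool call to move; the robot and the scene stay as the last step left them, time stands still between calls to the robot, and variables do not carry over. Pictures are saved under pics/ and viewed, and the job is handed in when it is done.

Besides the shell and the picture viewer there is one more tool, called after "Request:" as name(argument=value, ...), one argument or row to a line, values as JSON. apply_moves: Moves the arm, as the interface text tells. Its arguments: {"type":"object","properties":{"series":{"type":"array","items":{"type":"number"}},"newtons":{"type":"number"}},"required":["series"]}

```bash
ls; mkdir -p pics
python3 - <<'E'
from plant import status,cams,ctrl
import cv2,numpy as np
print(status.get_obs())
print(ctrl.grasp_offset)
for c in("scene","top"):
    im=cams.snapshot(c); cv2.imwrite(f"pics/{c}0.png",im)
    i=cams.camera_info(c);print(c,i)
    for n in("knob_grip","bar_new_center","bar_in_center","tray","tin_red","tin_blue"):
        print(n,[(np.round(d["location"],1).tolist(),round(d["confidence"],2)) for d in cams.landmark_of(c,n)])
print(status.get_obs()["t"])
E
```

```text
pics
{'t': 0.0, 'q': array([ 1.08606896,  0.38426247,  0.01634587,  1.37114335, -0.00633747,
        1.38815003, -0.04651753]), 'joint_vel': array([-4.53453528e-05, -2.77135346e-04,  1.43207148e-04,  2.07007905e-03,
       -8.39005466e-04,  1.00386297e-03, -1.05126926e-03]), 'joint_efforts': array([ 1.76285073e-05, -6.27589345e+01,  8.44390187e-01, -3.71819723e+01,
        1.65197969e-02,  1.40928081e-02, -2.79520066e-05]), 'eef_pos': array([ 0.25589019, -0.57005144,  0.40366802]), 'ee_rot': array([-0.69129493, -0.14872117,  0.69156938, -0.14739444]), 'contact_force': array([ 0.08073004, -0.41882423,  0.7109539 ]), 'moment': array([0.06814318, 0.01794072, 0.00551085]), 'gripper_width': 0.9970058913576896}
0.1547
scene {'camera_matrix': array([[490.90560281,   0.        , 307.81249746],
       [  0.        , 490.90560281, 206.09573652],
       [  0.        ,   0.        ,   1.        ]]), 'k1': -0.13522532046304556, 'extrinsics': array([[-0.74810237, -0.66327907,  0.02009259,  0.46269995],
       [ 0.37881588, -0.40200861,  0.83359919, -0.25795836],
       [-0.5448315 ,  0.63122892,  
[... 370 characters left out ...]
ray([[383.78944556,   0.        , 319.7998255 ],
       [  0.        , 383.78944556, 196.63556298],
       [  0.        ,   0.        ,   1.        ]]), 'k1': -0.008259506968547969, 'extrinsics': array([[ 0.00354918, -0.99996788, -0.00718572,  0.02712149],
       [ 0.99274038,  0.00265944,  0.12024753, -0.58823233],
       [-0.12022456, -0.00756033,  0.99271793, -1.07643605],
       [ 0.        ,  0.        ,  0.        ,  1.        ]])}
knob_grip [([203.7, 272.8], 0.47)]
bar_new_center [([224.9, 419.5], 0.94), ([160.3, 336.6], 0.8), ([210.2, 365.2], 0.71)]
bar_in_center [([179.4, 293.6], 0.94)]
tray [([204.3, 297.2], 0.7)]
tin_red [([199.1, 214.6], 0.7)]
tin_blue [([167.5, 223.0], 0.7)]
0.7
```

```bash
cat > h.py <<'E'
import numpy as np,cv2
from plant import status,cams,ctrl
def ray(c,row,col):
    i=cams.camera_info(c);K=i["camera_matrix"];E=i["extrinsics"]
    p=cv2.undistortPoints(np.array([[[col,row]]],float),K,np.array([i["k1"],0,0,0.]))[0,0]
    d=E[:3,:3].T@np.array([p[0],-p[1],-1.]);o=-E[:3,:3].T@E[:3,3]
    return o,d
def atz(c,row,col,z):
    o,d=ray(c,row,col);return o+d*(z-o[2])/d[2]
def proj(c,P):
    i=cams.camera_info(c);K=i["camera_matrix"];E=i["extrinsics"]
    p=E[:3,:3]@np.asarray(P,float)+E[:3,3];x,y=p[0]/-p[2],-p[1]/-p[2];s=1+i["k1"]*(x*x+y*y)
    return K[1,1]*y*s+K[1,2],K[0,0]*x*s+K[0,2]
E
python3 - <<'E'
import cv2
a=cv2.imread("pics/top0.png");cv2.imwrite("pics/top0c.png",cv2.resize(a[120:270,190:450],None,fx=3,fy=3,interpolation=cv2.INTER_CUBIC))
a=cv2.imread("pics/scene0.png");cv2.imwrite("pics/scene0c.png",cv2.resize(a[130:320,190:450],None,fx=3,fy=3,interpolation=cv2.INTER_CUBIC))
E
```

```text
(no output)
```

View pics/top0c.png

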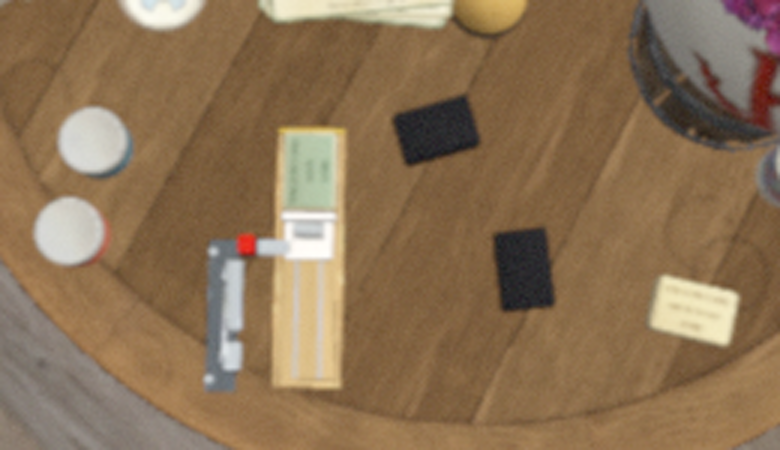

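View pics/scene0c.png

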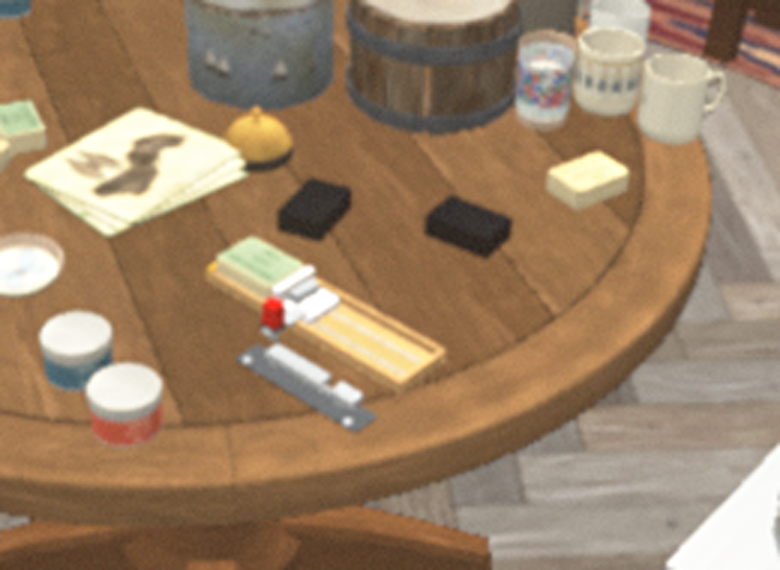

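View pics/top0.png

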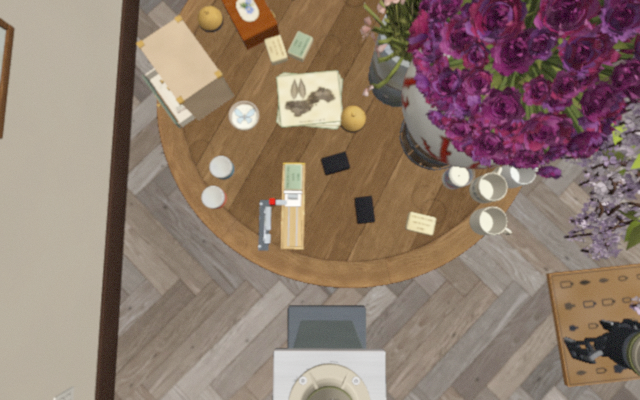

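Run:
```python
from h import *
C=lambda x,y:((y+.5)/3-.5+120,(x+.5)/3-.5+190)
for n,x,y,z in [("lipL",279,128,.014),("lipR",346,128,.014),("rearL",272,388,.014),("rearR",341,388,.014),("knobtop",247,244,.048),("notchTop",232,325,.012),("notchbot",232,341,.012),
 ("stripfront",230,261,.012),("striprear",230,370,.012),("barTL",657,276,.026),("barTR",740,291,.026),("barBR",730,347,.026),("barBL",650,328,.026)]:
    print(n,np.round(atz("top",*C(x,y),z),4))
S=lambda x,y:((y+.5)/3-.5+130,(x+.5)/3-.5+190)
for n,x,y,z in [("rearR",445,352,.014),("rearL",402,385,.014),("knobtop",272,300,.048),("frontL",208,267,.014),("notchA",328,384,.012),("notchB",336,389,.012)]:
    print("S",n,np.round(atz("scene",*S(x,y),z),4))
for n,t,s,z in [("knob",(203.7,272.8),(235.5,281.6),.036),("barin",(179.4,293.6),(219,280.6),.017),("barnew",(224.9,419.5),None,.013),("tray",(204.3,297.2),(233.5,293.7),0),("tinr",(199.1,214.6),(272.4,229.6),0),("tinb",(167.5,223),(253.1,218.4),0)]:
    print(n,np.round(atz("top",*t,z),4),s and np.round(atz("scene",*s,z),4))
print("sbar",[np.round(atz("scene",*p,.013),4) for p in((198,293.9),(205.2,344.2),(188.8,383))])
```

```text
lipL [0.6937 0.1405 0.014 ]
lipR [0.6939 0.0737 0.014 ]
rearL [0.437  0.1434 0.014 ]
rearR [0.4373 0.0765 0.014 ]
knobtop [0.5737 0.1657 0.048 ]
notchTop [0.4979 0.1837 0.012 ]
notchbot [0.4823 0.1834 0.012 ]
stripfront [0.5607 0.1869 0.012 ]
striprear [0.4542 0.1848 0.012 ]
barTL [ 0.546  -0.2293  0.026 ]
barTR [ 0.5317 -0.3092  0.026 ]
barBR [ 0.4778 -0.2978  0.026 ]
barBL [ 0.4958 -0.2214  0.026 ]
S rearR [0.4364 0.08   0.014 ]
S rearL [0.4348 0.1434 0.014 ]
S knobtop [0.5765 0.1637 0.048 ]
S frontL [0.6941 0.1346 0.014 ]
S notchA [0.4858 0.1857 0.012 ]
S notchB [0.4759 0.186  0.012 ]
knob [0.5671 0.1648 0.036 ] [0.5664 0.1692 0.036 ]
barin [0.6416 0.1069 0.017 ] [0.643  0.0948 0.017 ]
barnew [ 0.5083 -0.263   0.013 ] None
tray [0.5692 0.0966 0.    ] [0.5811 0.1041 0.    ]
tinr [0.5842 0.3444 0.    ] [0.5874 0.3441 0.    ]
tinb [0.6805 0.3225 0.    ] [0.6707 0.3124 0.    ]
sbar [array([ 0.6973, -0.0217,  0.013 ]), array([ 0.5546, -0.0991,  0.013 ]), array([ 0.5216, -0.2658,  0.013 ])]
```

```bash
cat >> h.py <<'E'
def wire(c,im,org,yaw,p,kn,notch,f,r0,c0,S):
    cy,sy=np.cos(yaw),np.sin(yaw)
    T=lambda x,y,z:(org[0]+cy*x-sy*y,org[1]+sy*x+cy*y,z)
    def pl(pts,col):
        q=[]
        for P in pts:
            r,cc=proj(c,T(*P));q.append([(cc-c0+.5)*S-.5,(r-r0+.5)*S-.5])
        cv2.polylines(im,[np.round(np.array(q)*16).astype(np.int32)],True,col,1,cv2.LINE_AA,4)
    R=lambda x0,x1,y0,y1,z:[(x0,y0,z),(x1,y0,z),(x1,y1,z),(x0,y1,z)]
    pl(R(-.137,.112,-.033,.033,.014),(255,0,255)); pl(R(-.137,.112,-.028,.028,.014),(255,0,255))
    pl(R(.034,.112,-.026,.026,.030),(0,255,0))
    pl(R(-.011-p,.007-p,.05+kn,.066+kn,.048),(255,0,0))
    pl(R(.032-p-.001,.032-p,-.026,.026,.031),(255,255,0))
    xp=-.002-notch
    pl([(xp+.0065+.068,.065,.012),(xp+.0065,.065,.012),(xp+.0065,.075,.012),(xp-.0065,.075,.012),(xp-.0065,.065,.012),(xp-.0325,.065,.012),(xp-.0325,.082,.012),(xp+.0745,.082,.012)],(0,165,255))
E
python3 - <<'E'
from h import *
for c,b in(("top",(150,260,250,310)),("scene",(200,280,250,350))):
    a=cv2.imread(f"pics/{c}0.png")[b[0]:b[1],b[2]:b[3]];S=6 if c=="top" else 6
    a=cv2.resize(a,None,fx=S,fy=S,interpolation=cv2.INTER_CUBIC)
    o=a.copy()
    wire(c,o,(.575,.1085),-.012,0,0.001,.0865,0,b[0],b[2],S)
    o=o if c=="scene" else np.hstack([a,o])
    print(o.shape);cv2.imwrite(f"pics/{c}w.png",o)
from scipy.spatial.transform import Rotation as R
print(R.from_quat([-0.69129493, -0.14872117,  0.69156938, -0.14739444]).as_matrix().round(3))
E
```

```text
(660, 720, 3)
(480, 600, 3)
[[-0.001  0.409 -0.912]
 [ 0.002 -0.912 -0.409]
 [-1.    -0.002 -0.   ]]
```

View pics/topw.png

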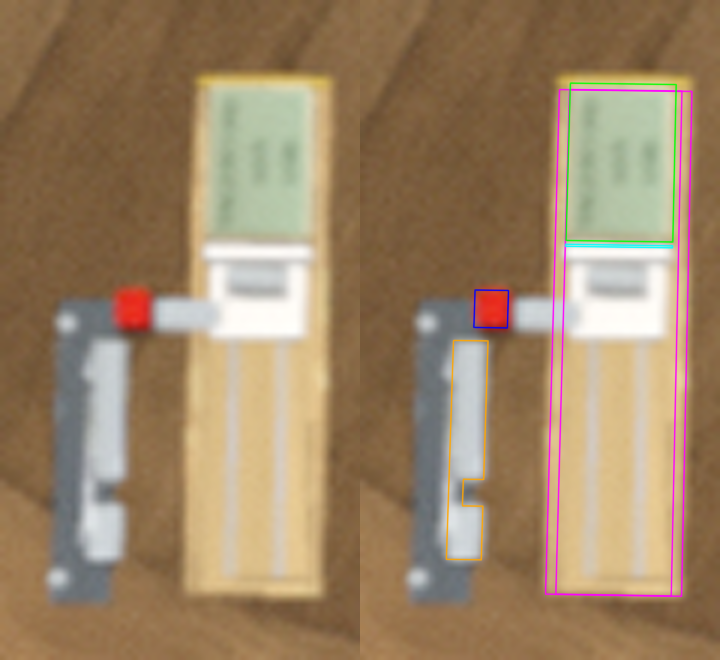

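View pics/scenew.png

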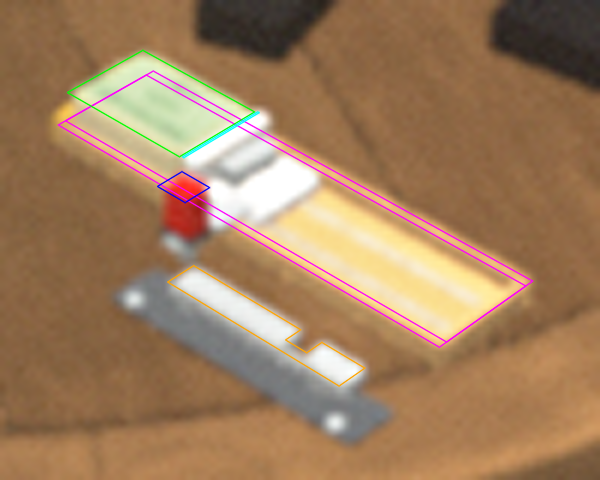

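```bash
cat >> h.py <<'E'
from scipy.spatial.transform import Rotation as Rn
def tw(x,y,org=(.575,.1085),yaw=-.012):
    c,s=np.cos(yaw),np.sin(yaw);return np.array([org[0]+c*x-s*y,org[1]+s*x+c*y])
def plan(tgt,head,n,g,nrot=None,ndig=4):
    """tgt TCP world; head = wanted heading (deg) of tool y (tool x down); prints rows"""
    o=status.get_obs();p=np.array(o["eef_pos"]);R=Rn.from_quat(o["ee_rot"])
    h=np.radians(head);Y=np.array([np.cos(h),np.sin(h),0]);X=np.array([0,0,-1.]);
    Rt=Rn.from_matrix(np.c_[X,Y,np.cross(X,Y)])
    rv=(R.inv()*Rt).as_rotvec(degrees=True);nrot=nrot or n
    rows=[];d=(np.asarray(tgt)-p)/n
    for k in range(n):
        t=R.inv().apply(d);r=rv/nrot if k<nrot else rv*0
        rows.append(list(np.round(t,ndig)+0.)+list(np.round(r,2)+0.)+[g]);R=R*Rn.from_rotvec(rows[-1][3:6],degrees=True)
    for i in range(0,n,8):print([float(v) for r in rows[i:i+8] for v in r])
def st():
    o=status.get_obs();R=Rn.from_quat(o["ee_rot"]);Y=R.as_matrix()[:,1]
    c,s=np.cos(-.012),np.sin(-.012);d=o["eef_pos"][:2]-np.array([.575,.1085])
    f=o["contact_force"]
    print("t",round(o["t"],2),"p",np.round(o["eef_pos"],4),"head",np.degrees(np.arctan2(Y[1],Y[0])).round(2),"tilt",R.as_matrix()[:,0].round(3),"tray",np.round([c*d[0]+s*d[1],-s*d[0]+c*d[1]],4),"F",np.round(f,2),"g",round(o["gripper_width"],3))
E
python3 - <<'E'
from h import *
k=tw(-.002,.059);print(k)
plan([k[0],k[1],.27],-.7,24,0,nrot=12,ndig=3)
E
```

```text
[0.57370813 0.16751975]
[0.006, -0.023, -0.025, -5.43, 0.0, 0.0, 0.0, 0.006, -0.02, -0.027, -5.43, 0.0, 0.0, 0.0, 0.006, -0.018, -0.028, -5.43, 0.0, 0.0, 0.0, 0.006, -0.015, -0.03, -5.43, 0.0, 0.0, 0.0, 0.006, -0.012, -0.031, -5.43, 0.0, 0.0, 0.0, 0.006, -0.009, -0.032, -5.43, 0.0, 0.0, 0.0, 0.006, -0.006, -0.033, -5.43, 0.0, 0.0, 0.0, 0.006, -0.003, -0.033, -5.43, 0.0, 0.0, 0.0]
[0.006, 0.001, -0.033, -5.43, 0.0, 0.0, 0.0, 0.006, 0.004, -0.033, -5.43, 0.0, 0.0, 0.0, 0.006, 0.007, -0.033, -5.43, 0.0, 0.0, 0.0, 0.006, 0.01, -0.032, -5.43, 0.0, 0.0, 0.0, 0.006, 0.013, -0.031, 0.0, 0.0, 0.0, 0.0, 0.006, 0.013, -0.031, 0.0, 0.0, 0.0, 0.0, 0.006, 0.013, -0.031, 0.0, 0.0, 0.0, 0.0, 0.006, 0.013, -0.031, 0.0, 0.0, 0.0, 0.0]
[0.006, 0.013, -0.031, 0.0, 0.0, 0.0, 0.0, 0.006, 0.013, -0.031, 0.0, 0.0, 0.0, 0.0, 0.006, 0.013, -0.031, 0.0, 0.0, 0.0, 0.0, 0.006, 0.013, -0.031, 0.0, 0.0, 0.0, 0.0, 0.006, 0.013, -0.031, 0.0, 0.0, 0.0, 0.0, 0.006, 0.013, -0.031, 0.0, 0.0, 0.0, 0.0, 0.006, 0.013, -0.031, 0.0, 0.0, 0.0, 0.0, 0.006, 0.013, -0.031, 0.0, 0.0, 0.0, 0.0]
```

Request:
apply_moves(
  series=[0.006,-0.023,-0.025,-5.43,0,0,0,0.006,-0.02,-0.027,-5.43,0,0,0,0.006,-0.018,-0.028,-5.43,0,0,0,0.006,-0.015,-0.03,-5.43,0,0,0,0.006,-0.012,-0.031,-5.43,0,0,0,0.006,-0.009,-0.032,-5.43,0,0,0,0.006,-0.006,-0.033,-5.43,0,0,0,0.006,-0.003,-0.033,-5.43,0,0,0],
)

```text
t: 1.37
eef_pos: [0.3607, -0.3223, 0.3567]
ee_rot: [0.587, 0.395, -0.587, 0.395]
contact_force: [-0.9, -0.5, 0.4]
gripper_width: 0.999
```

Request:
apply_moves(
  series=[0.006,0.001,-0.033,-5.43,0,0,0,0.006,0.004,-0.033,-5.43,0,0,0,0.006,0.007,-0.033,-5.43,0,0,0,0.006,0.01,-0.032,-5.43,0,0,0,0.006,0.013,-0.031,0,0,0,0,0.006,0.013,-0.031,0,0,0,0,0.006,0.013,-0.031,0,0,0,0,0.006,0.013,-0.031,0,0,0,0],
)

```text
t: 2.03
eef_pos: [0.4679, -0.0767, 0.3088]
ee_rot: [0.503, 0.497, -0.503, 0.497]
contact_force: [0.8, -0.3, -0.6]
gripper_width: 1.002
```

Run:
```python
from h import *
st();k=tw(-.002,.059)
plan([k[0],k[1],.26],-.7,8,0,ndig=3)
```

```text
t 2.03 p [ 0.4679 -0.0767  0.3088] head -0.69 tilt [ 0.001 -0.    -1.   ] tray [-0.1049 -0.1865] F [ 0.78 -0.35 -0.56] g 1.002
[0.006, 0.013, -0.031, 0.0, 0.0, -0.01, 0.0, 0.006, 0.013, -0.031, 0.0, 0.0, -0.01, 0.0, 0.006, 0.013, -0.031, 0.0, 0.0, -0.01, 0.0, 0.006, 0.013, -0.031, 0.0, 0.0, -0.01, 0.0, 0.006, 0.013, -0.031, 0.0, 0.0, -0.01, 0.0, 0.006, 0.013, -0.031, 0.0, 0.0, -0.01, 0.0, 0.006, 0.013, -0.031, 0.0, 0.0, -0.01, 0.0, 0.006, 0.013, -0.031, 0.0, 0.0, -0.01, 0.0]
```

Request:
apply_moves(
  series=[0.006,0.013,-0.031,0,0,0,0,0.006,0.013,-0.031,0,0,0,0,0.006,0.013,-0.031,0,0,0,0,0.006,0.013,-0.031,0,0,0,0,0.006,0.013,-0.031,0,0,0,0,0.006,0.013,-0.031,0,0,0,0,0.006,0.013,-0.031,0,0,0,0,0.006,0.013,-0.031,0,0,0,0],
)

```text
t: 2.7
eef_pos: [0.575, 0.1699, 0.2605]
ee_rot: [0.503, 0.497, -0.503, 0.497]
contact_force: [0.1, -0.0, 0.5]
gripper_width: 1.0
```

Run:
```python
from h import *
st();k=tw(-.002,.059)
plan([k[0],k[1],.195],-.7,4,0,ndig=3)
for c,b in(("top",(140,260,220,340)),("scene",(180,300,220,350))):
    a=cams.snapshot(c);cv2.imwrite(f"pics/{c}1.png",cv2.resize(a[b[0]:b[1],b[2]:b[3]],None,fx=5,fy=5,interpolation=cv2.INTER_CUBIC))
```

```text
t 2.7 p [0.575  0.1699 0.2605] head -0.7 tilt [ 0. -0. -1.] tray [-0.0007  0.0614] F [ 0.09 -0.01  0.48] g 1.0
[0.016, 0.0, 0.001, 0.0, 0.0, -0.01, 0.0, 0.016, 0.0, 0.001, 0.0, 0.0, -0.01, 0.0, 0.016, 0.0, 0.001, 0.0, 0.0, -0.01, 0.0, 0.016, 0.0, 0.001, 0.0, 0.0, -0.01, 0.0]
```

View pics/scene1.png

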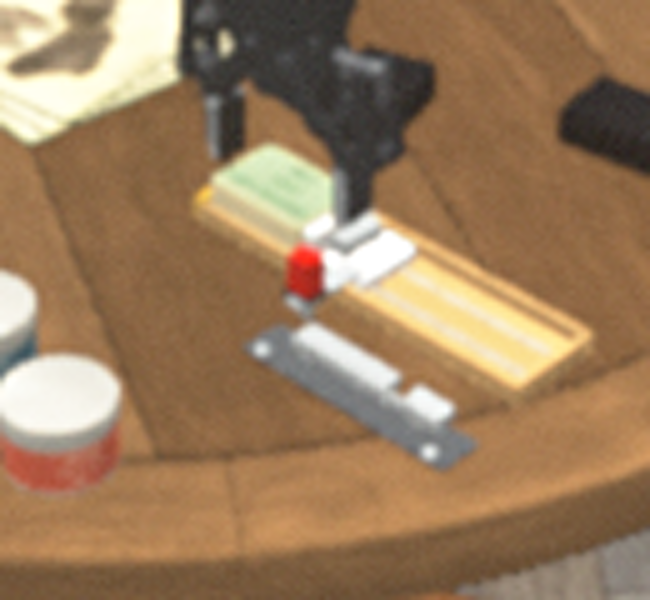

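Request:
apply_moves(
  series=[0.016,-0.001,0.001,0,0,0,0,0.016,0,0.001,0,0,0,0,0.016,0,0,0,0,0,0,0.017,0,0,0,0,0,0,0,0,0,0,0,0,0],
)

```text
t: 3.22
eef_pos: [0.5722, 0.1652, 0.1925]
ee_rot: [-0.501, -0.498, 0.505, -0.496]
contact_force: [-0.7, -1.7, -0.1]
gripper_width: 0.999
```

Request:
apply_moves(
  series=[0,0,0,0,0,0,255,0,0,0,0,0,0,255,0,0,0,0,0,0,255,0,0,0,0,0,0,255,0,0,0,0,0,0,255,0,0,0,0,0,0,255,0,0,0,0,0,0,255],
  newtons=30,
)

```text
t: 3.8
eef_pos: [0.5741, 0.1665, 0.1967]
ee_rot: [0.504, 0.497, -0.502, 0.497]
contact_force: [2.4, -0.6, 3.4]
gripper_width: 0.204
```

Run:
```python
from h import *
st()
b=(180,300,220,350)
a=cams.snapshot("scene");cv2.imwrite(f"pics/scene2.png",cv2.resize(a[b[0]:b[1],b[2]:b[3]],None,fx=5,fy=5,interpolation=cv2.INTER_CUBIC))
```

```text
t 3.8 p [0.5741 0.1665 0.1967] head -0.69 tilt [ 0.002  0.001 -1.   ] tray [-0.0016  0.058 ] F [ 2.43 -0.64  3.44] g 0.204
```

View pics/scene2.png

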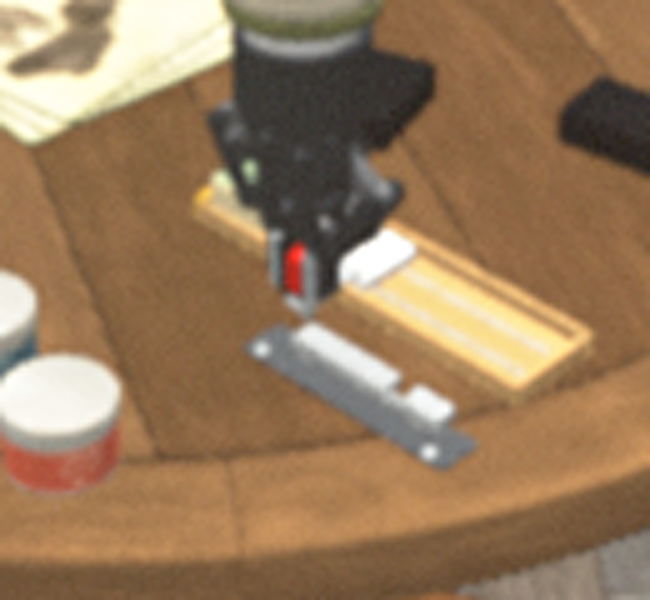

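Request:
apply_moves(
  series=[0,-0.005,0,0,0,0,255,0,-0.01,0,0,0,0,255,0,-0.01,0,0,0,0,255,0,-0.01,0,0,0,0,255,0,-0.01,0,0,0,0,255,0,-0.01,0,0,0,0,255,0,-0.01,0,0,0,0,255,0,-0.005,0,0,0,0,255],
)

```text
t: 4.52
eef_pos: [0.5039, 0.1673, 0.1967]
ee_rot: [0.504, 0.496, -0.502, 0.498]
contact_force: [8.2, -0.2, -1.4]
gripper_width: 0.204
```

Request:
apply_moves(
  series=[0,0,0,0,0,0,255,0,0,0,0,0,0,255],
)

```text
t: 4.68
eef_pos: [0.5044, 0.1673, 0.1967]
ee_rot: [0.504, 0.496, -0.502, 0.498]
contact_force: [6.7, 0.9, 0.1]
gripper_width: 0.205
```

Run:
```python
from h import *
st()
a=cams.snapshot("top");b=(140,260,220,340);cv2.imwrite(f"pics/top3.png",cv2.resize(a[b[0]:b[1],b[2]:b[3]],None,fx=5,fy=5,interpolation=cv2.INTER_CUBIC))
```

```text
t 4.68 p [0.5044 0.1673 0.1967] head -0.69 tilt [ 0.004  0.001 -1.   ] tray [-0.0713  0.058 ] F [6.68 0.94 0.13] g 0.205
```

View pics/top3.png

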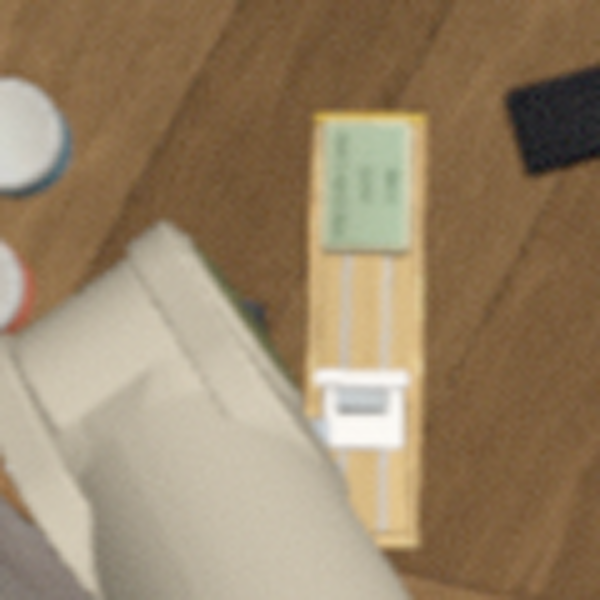

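Request:
apply_moves(
  series=[0,-0.003,0,0,0,0,255,0,-0.002,-0.001,0,0,0,255,0,0,-0.001,0,0,0,255,0,0,0,0,0,0,255],
)

```text
t: 5.07
eef_pos: [0.4998, 0.1693, 0.1967]
ee_rot: [0.504, 0.496, -0.502, 0.498]
contact_force: [7.5, 0.4, 1.4]
gripper_width: 0.203
```

Request:
apply_moves(
  series=[0,0,-0.001,0,0,0,255,0,0,0,0,0,0,255],
)

```text
t: 5.23
eef_pos: [0.4999, 0.1702, 0.1967]
ee_rot: [0.504, 0.496, -0.502, 0.498]
contact_force: [6.3, -1.1, 1.3]
gripper_width: 0.204
```

Request:
apply_moves(
  series=[0,0,-0.0005,0,0,0,255,0,0,0,0,0,0,255],
)

```text
t: 5.4
eef_pos: [0.4999, 0.1706, 0.1967]
ee_rot: [0.504, 0.496, -0.502, 0.498]
contact_force: [7.4, -1.5, 0.6]
gripper_width: 0.203
```

Request:
apply_moves(
  series=[0,0,-0.0005,0,0,0,255,0,0,0,0,0,0,255],
)

```text
t: 5.57
eef_pos: [0.5, 0.1709, 0.1966]
ee_rot: [0.504, 0.496, -0.502, 0.498]
contact_force: [6.5, -1.7, 1.1]
gripper_width: 0.206
```

Request:
apply_moves(
  series=[0,0,-0.0005,0,0,0,255,0,0,0,0,0,0,255],
)

```text
t: 5.73
eef_pos: [0.5, 0.1712, 0.1966]
ee_rot: [0.504, 0.496, -0.502, 0.498]
contact_force: [7.0, -2.6, 1.6]
gripper_width: 0.202
```

Request:
apply_moves(
  series=[0,-0.0015,0,0,0,0,255,0,0,0,0,0,0,255],
)

```text
t: 5.9
eef_pos: [0.4986, 0.1712, 0.1967]
ee_rot: [0.504, 0.496, -0.502, 0.498]
contact_force: [7.1, -1.0, 1.1]
gripper_width: 0.203
```

Request:
apply_moves(
  series=[0,-0.0015,0,0,0,0,255,0,-0.0015,0,0,0,0,255,0,-0.0015,0,0,0,0,255,0,0,0,0,0,0,255],
)

```text
t: 6.23
eef_pos: [0.4941, 0.1712, 0.1967]
ee_rot: [0.504, 0.496, -0.502, 0.498]
contact_force: [8.2, -1.2, 0.9]
gripper_width: 0.204
```

Request:
apply_moves(
  series=[0,-0.0015,0,0,0,0,255,0,0,0,0,0,0,255],
)

```text
t: 6.4
eef_pos: [0.4925, 0.1713, 0.1966]
ee_rot: [0.504, 0.496, -0.502, 0.498]
contact_force: [6.9, -2.2, 0.7]
gripper_width: 0.203
```

Request:
apply_moves(
  series=[0,-0.0015,0,0,0,0,255,0,0,0,0,0,0,255],
)

```text
t: 6.57
eef_pos: [0.491, 0.1714, 0.1967]
ee_rot: [0.504, 0.496, -0.502, 0.498]
contact_force: [6.7, -1.9, 0.9]
gripper_width: 0.203
```

Request:
apply_moves(
  series=[0,-0.0015,0,0,0,0,255,0,0,0,0,0,0,255],
)

```text
t: 6.73
eef_pos: [0.4894, 0.1717, 0.1967]
ee_rot: [0.504, 0.496, -0.502, 0.498]
contact_force: [7.4, -1.1, 1.9]
gripper_width: 0.201
```

Request:
apply_moves(
  series=[0,-0.0015,0,0,0,0,255,0,0,0,0,0,0,255],
)

```text
t: 6.9
eef_pos: [0.4879, 0.1718, 0.1967]
ee_rot: [0.504, 0.496, -0.502, 0.498]
contact_force: [6.8, -0.6, 1.1]
gripper_width: 0.2
```

Request:
apply_moves(
  series=[0,0,-0.001,0,0,0,255,0,0,0,0,0,0,255],
)

```text
t: 7.07
eef_pos: [0.488, 0.1728, 0.1967]
ee_rot: [0.504, 0.496, -0.502, 0.498]
contact_force: [6.1, -0.3, 0.4]
gripper_width: 0.205
```

Request:
apply_moves(
  series=[0,0,-0.001,0,0,0,255,0,0,-0.001,0,0,0,255,0,0,0,0,0,0,255],
)

```text
t: 7.32
eef_pos: [0.488, 0.1749, 0.1967]
ee_rot: [0.504, 0.496, -0.502, 0.498]
contact_force: [7.1, 0.3, 1.7]
gripper_width: 0.2
```

Request:
apply_moves(
  series=[0,0,-0.001,0,0,0,255,0,0,-0.001,0,0,0,255,0,0,0,0,0,0,255],
)

```text
t: 7.57
eef_pos: [0.4881, 0.1769, 0.1967]
ee_rot: [0.504, 0.496, -0.502, 0.498]
contact_force: [6.8, 0.6, 0.1]
gripper_width: 0.204
```

Request:
apply_moves(
  series=[0,0,-0.001,0,0,0,255,0,0,0,0,0,0,255],
)

```text
t: 7.73
eef_pos: [0.4881, 0.1779, 0.1967]
ee_rot: [0.504, 0.496, -0.502, 0.498]
contact_force: [7.3, -0.7, 0.2]
gripper_width: 0.201
```

Request:
apply_moves(
  series=[0,0.001,0,0,0,0,255,0,0.001,0,0,0,0,255,0,0,0,0,0,0,255],
)

```text
t: 7.98
eef_pos: [0.4893, 0.178, 0.1966]
ee_rot: [0.504, 0.497, -0.502, 0.497]
contact_force: [3.1, -0.2, 6.0]
gripper_width: 0.205
```

Request:
apply_moves(
  series=[0,0.001,0,0,0,0,255,0,0,0,0,0,0,255],
)

```text
t: 8.15
eef_pos: [0.4897, 0.1782, 0.1965]
ee_rot: [0.503, 0.497, -0.503, 0.497]
contact_force: [-0.3, -1.1, 8.5]
gripper_width: 0.203
```

Request:
apply_moves(
  series=[0,0.001,0,0,0,0,255,0,0,0,0,0,0,255],
)

```text
t: 8.32
eef_pos: [0.4901, 0.1783, 0.1965]
ee_rot: [-0.503, -0.497, 0.503, -0.497]
contact_force: [-3.8, -1.3, 12.1]
gripper_width: 0.203
```

Request:
apply_moves(
  series=[0,-0.001,0,0,0,0,255,0,0,0,0,0,0,0,0,0,0,0,0,0,0,0,0,0,0,0,0,0,0,0,0,0,0,0,0,0,0,0,0,0,0,0,-0.02,0,0,0,0,0,0,-0.03,0,0,0,0,0,0],
)

```text
t: 8.98
eef_pos: [0.4883, 0.1773, 0.2435]
ee_rot: [-0.501, -0.498, 0.505, -0.496]
contact_force: [1.0, -0.8, 0.7]
gripper_width: 1.0
```

Run:
```python
from h import *
st()
# bar: centre & heading
C=lambda x,y:((y+.5)/3-.5+120,(x+.5)/3-.5+190)
P=np.array([atz("top",*C(x,y),.026)[:2] for x,y in((657,276),(740,291),(730,347),(650,328))])
print(P.mean(0)); 
a=cv2.imread("pics/top0.png");hsv=cv2.cvtColor(a[200:250,395:450],cv2.COLOR_BGR2HSV)
m=((hsv[...,2]>185)).astype(np.uint8);m=cv2.morphologyEx(m,cv2.MORPH_OPEN,np.ones((3,3)))
cs,_=cv2.findContours(m,cv2.RETR_EXTERNAL,cv2.CHAIN_APPROX_NONE);c=max(cs,key=cv2.contourArea)
r=cv2.minAreaRect(c);print(r,cv2.contourArea(c))
bx=cv2.boxPoints(r)+[395,200]
W=np.array([atz("top",y,x,.026)[:2] for x,y in bx]);print(W.round(4),W.mean(0),[np.linalg.norm(W[i]-W[i-1]).round(4) for i in range(4)])
e=[W[i]-W[i-1] for i in range(4)];print([np.degrees(np.arctan2(v[1],v[0])).round(1) for v in e])
plan([.510,-.263,.28],-10,14,0,ndig=3)
z=cv2.resize(a[195:255,390:455],None,fx=8,fy=8,interpolation=cv2.INTER_CUBIC);cv2.imwrite("pics/barc.png",z)
s=cams.snapshot("scene")[180:300,220:350];cv2.imwrite("pics/scene4.png",cv2.resize(s,None,fx=5,fy=5,interpolation=cv2.INTER_CUBIC))
```

```text
t 8.98 p [0.4883 0.1773 0.2435] head -0.66 tilt [-0.006 -0.001 -1.   ] tray [-0.0876  0.0678] F [ 1.03 -0.83  0.74] g 1.0
[ 0.51281108 -0.2644186 ]
((26.029415130615234, 22.882354736328125), (27.163990020751953, 17.70509910583496), 14.03624439239502) 438.5
[[ 0.4981 -0.2196]
 [ 0.548  -0.2332]
 [ 0.529  -0.3091]
 [ 0.4794 -0.2951]] [ 0.51362901 -0.26428594] [np.float64(0.0778), np.float64(0.0517), np.float64(0.0782), np.float64(0.0516)]
[np.float64(76.1), np.float64(-15.3), np.float64(-104.0), np.float64(164.3)]
[-0.003, 0.002, 0.031, 0.67, 0.01, 0.03, 0.0, -0.003, 0.002, 0.031, 0.67, 0.01, 0.03, 0.0, -0.003, 0.003, 0.031, 0.67, 0.01, 0.03, 0.0, -0.003, 0.003, 0.031, 0.67, 0.01, 0.03, 0.0, -0.003, 0.003, 0.031, 0.67, 0.01, 0.03, 0.0, -0.003, 0.004, 0.031, 0.67, 0.01, 0.03, 0.0, -0.003, 0.004, 0.031, 0.67, 0.01, 0.03, 0.0, -0.003, 0.004, 0.031, 0.67, 0.01, 0.03, 0.0]
[-0.003, 0.005, 0.031, 0.67, 0.01, 0.03, 0.0, -0.003, 0.005, 0.031, 0.67, 0.01, 0.03, 0.0, -0.003, 0.006, 0.031, 0.67, 0.01, 0.03, 0.0, -0.003, 0.006, 0.031, 0.67, 0.01, 0.03, 0.0, -0.003, 0.006, 0.031, 0.67, 0.01, 0.03, 0.0, -0.003, 0.007, 0.031, 0.67, 0.01, 0.03, 0.0]
```

View pics/barc.png

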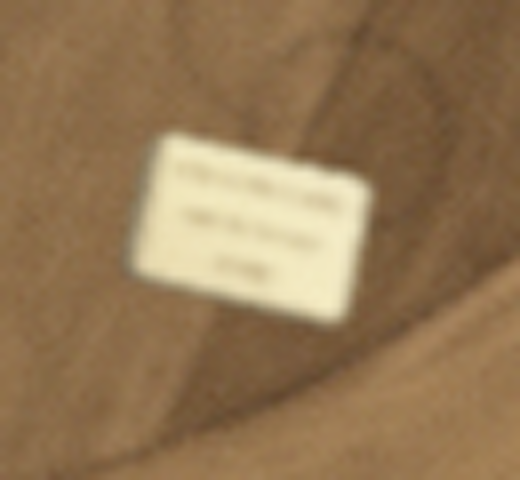

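View pics/scene4.png

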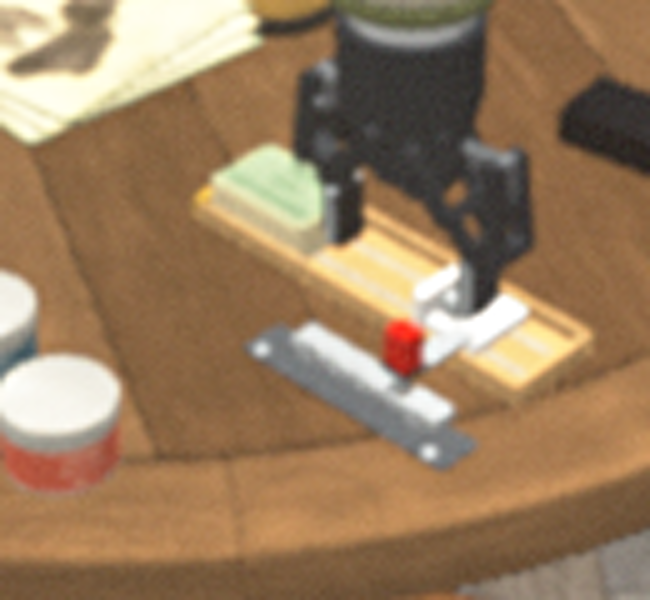

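Request:
apply_moves(
  series=[-0.004,0.002,0.031,0.9,0,0,0,-0.004,0.002,0.031,0.9,0,0,0,-0.004,0.003,0.031,0.9,0,0,0,-0.004,0.003,0.031,0.9,0,0,0,-0.004,0.003,0.031,0.9,0,0,0,-0.004,0.004,0.031,0.9,0,0,0,-0.004,0.004,0.031,0.9,0,0,0,-0.004,0.004,0.031,0.9,0,0,0],
)

```text
t: 9.7
eef_pos: [0.4978, -0.0726, 0.278]
ee_rot: [0.533, 0.464, -0.533, 0.464]
contact_force: [0.4, -0.5, 1.0]
gripper_width: 0.996
```

Run:
```python
from h import *
st()
plan([.5128,-.264,.26],-13,7,0,ndig=4)
```

```text
t 9.7 p [ 0.4978 -0.0726  0.278 ] head -7.91 tilt [ 0.  0. -1.] tray [-0.0751 -0.182 ] F [ 0.44 -0.48  1.02] g 0.996
[0.0026, 0.0059, 0.0268, 0.73, 0.0, 0.0, 0.0, 0.0026, 0.0062, 0.0267, 0.73, 0.0, 0.0, 0.0, 0.0026, 0.0066, 0.0266, 0.73, 0.0, 0.0, 0.0, 0.0026, 0.0069, 0.0265, 0.73, 0.0, 0.0, 0.0, 0.0026, 0.0072, 0.0264, 0.73, 0.0, 0.0, 0.0, 0.0026, 0.0076, 0.0264, 0.73, 0.0, 0.0, 0.0, 0.0026, 0.0079, 0.0263, 0.73, 0.0, 0.0, 0.0]
```

Request:
apply_moves(
  series=[0.0026,0.006,0.0265,0.73,0,0,0,0.0026,0.006,0.0265,0.73,0,0,0,0.0026,0.0065,0.0265,0.73,0,0,0,0.0026,0.007,0.0265,0.73,0,0,0,0.0026,0.007,0.0265,0.73,0,0,0,0.0026,0.0075,0.0265,0.73,0,0,0,0.0026,0.008,0.0265,0.73,0,0,0,0,0,0,0,0,0,0],
)

```text
t: 10.37
eef_pos: [0.5113, -0.2689, 0.2585]
ee_rot: [-0.554, -0.437, 0.556, -0.438]
contact_force: [-1.4, -1.0, -1.0]
gripper_width: 0.998
```

Run:
```python
from h import *
st()
plan([.5128,-.264,.184],-13,5,0,ndig=4)
s=cams.snapshot("scene")[130:260,320:450];cv2.imwrite("pics/scene5.png",cv2.resize(s,None,fx=4,fy=4,interpolation=cv2.INTER_CUBIC))
```

```text
t 10.37 p [ 0.5113 -0.2689  0.2585] head -13.47 tilt [-0.001 -0.003 -1.   ] tray [-0.0591 -0.3781] F [-1.42 -0.96 -0.97] g 0.998
[0.0149, 0.0001, -0.0011, -0.09, 0.03, 0.01, 0.0, 0.0149, 0.0001, -0.0011, -0.09, 0.03, 0.01, 0.0, 0.0149, 0.0001, -0.001, -0.09, 0.03, 0.01, 0.0, 0.0149, 0.0001, -0.001, -0.09, 0.03, 0.01, 0.0, 0.0149, 0.0001, -0.001, -0.09, 0.03, 0.01, 0.0]
```

View pics/scene5.png

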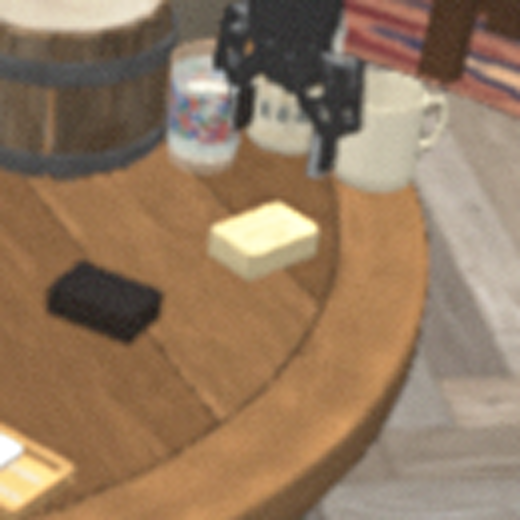

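Request:
apply_moves(
  series=[0.015,0,-0.001,0,0,0,0,0.015,0,-0.001,0,0,0,0,0.015,0,-0.001,0,0,0,0,0.015,0,-0.001,0,0,0,0,0.0145,0,-0.001,0,0,0,0,0,0,0,0,0,0,0],
)

```text
t: 10.92
eef_pos: [0.5129, -0.2555, 0.1821]
ee_rot: [-0.552, -0.443, 0.553, -0.439]
contact_force: [-0.5, 0.4, -0.6]
gripper_width: 1.0
```

Request:
apply_moves(
  series=[0,0,0,0,0,0,255,0,0,0,0,0,0,255,0,0,0,0,0,0,255,0,0,0,0,0,0,255,0,0,0,0,0,0,255,0,0,0,0,0,0,255],
  newtons=30,
)

```text
t: 11.42
eef_pos: [0.5145, -0.2574, 0.1865]
ee_rot: [0.554, 0.44, -0.553, 0.441]
contact_force: [-1.8, 1.9, 7.0]
gripper_width: 0.597
```

Run:
```python
from h import *
st()
s=cams.snapshot("scene")[130:260,320:450];cv2.imwrite("pics/scene6.png",cv2.resize(s,None,fx=4,fy=4,interpolation=cv2.INTER_CUBIC))
```

```text
t 11.42 p [ 0.5145 -0.2574  0.1865] head -12.97 tilt [ 0.002 -0.001 -1.   ] tray [-0.0561 -0.3666] F [-1.77  1.93  6.98] g 0.597
```

View pics/scene6.png

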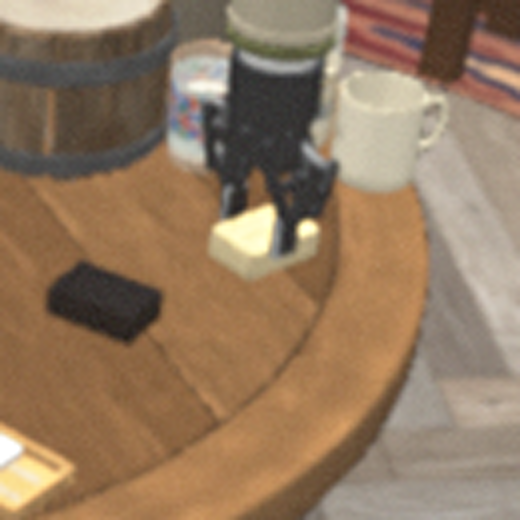

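Request:
apply_moves(
  series=[-0.01,0,0,0,0,0,255,-0.02,0,0,0,0,0,255,-0.025,0,0,0,0,0,255,-0.025,0,0,0,0,0,255,-0.02,0,0,0,0,0,255,-0.01,0,0,0,0,0,255,0,0,0,0,0,0,255],
)

```text
t: 12.05
eef_pos: [0.5146, -0.2576, 0.2981]
ee_rot: [0.554, 0.439, -0.553, 0.442]
contact_force: [1.3, 0.5, -1.7]
gripper_width: 0.598
```

Run:
```python
from h import *
st()
s=cams.snapshot("scene");cv2.imwrite("pics/scene7.png",cv2.resize(s[100:260,240:440],None,fx=4,fy=4,interpolation=cv2.INTER_CUBIC))
t=cams.snapshot("top");b=(150,260,250,310);S=6
a=cv2.resize(t[b[0]:b[1],b[2]:b[3]],None,fx=S,fy=S,interpolation=cv2.INTER_CUBIC);o=a.copy()
wire("top",o,(.575,.1085),-.012,.085,0.010,.0865,0,b[0],b[2],S)
cv2.imwrite("pics/top7.png",np.hstack([a,o]))
cv2.imwrite("pics/top7b.png",t)
```

```text
t 12.05 p [ 0.5146 -0.2576  0.2981] head -12.99 tilt [ 0.004 -0.002 -1.   ] tray [-0.056  -0.3668] F [ 1.27  0.49 -1.65] g 0.598
```

View pics/scene7.png

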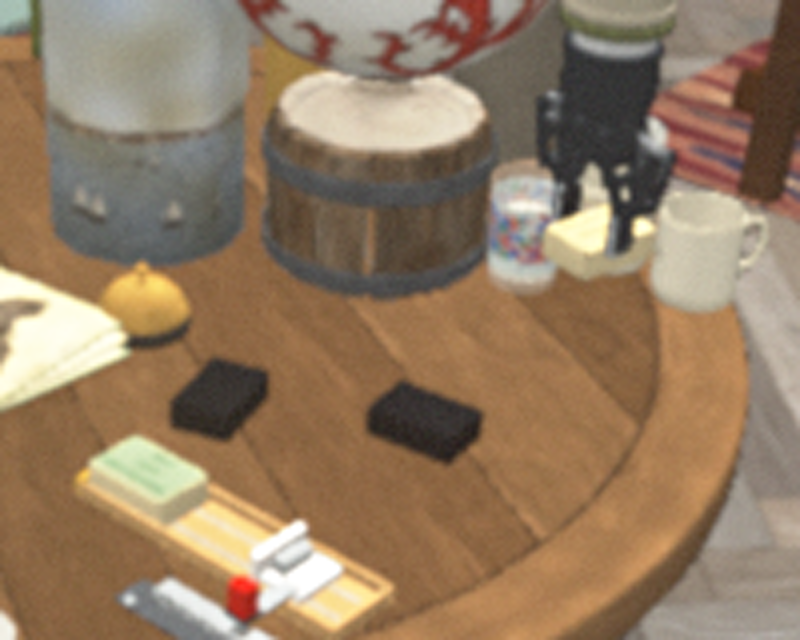

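View pics/top7.png

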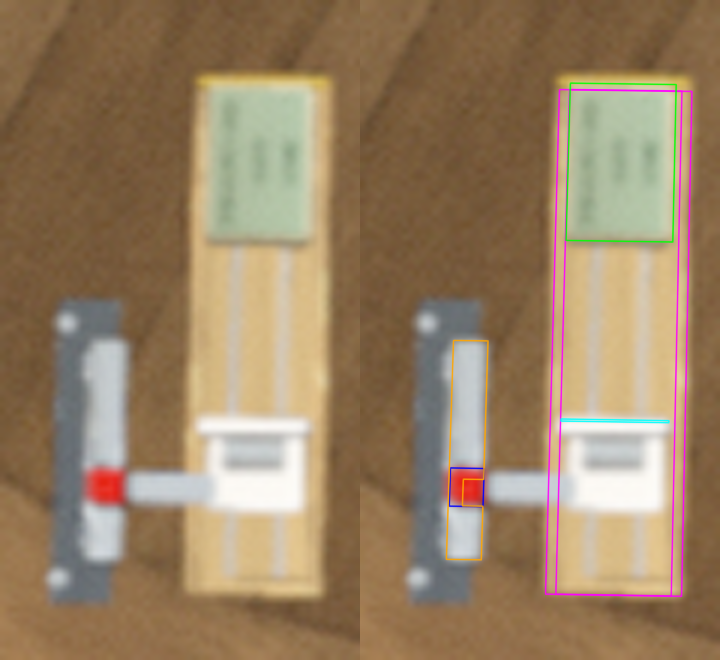

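View pics/top7b.png

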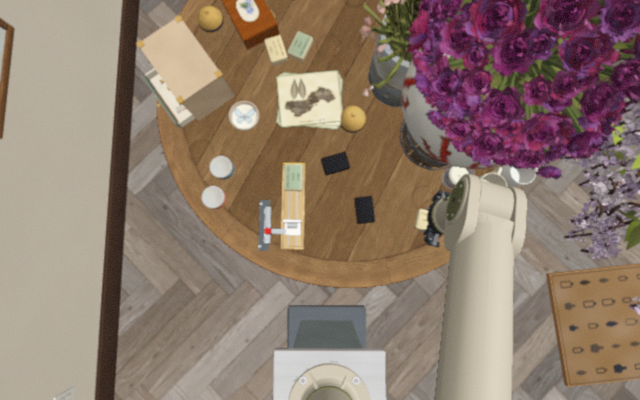

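Run:
```python
from h import *
k=tw(-.0027,0);print(k)
plan([k[0],k[1],.27],-90.7,14,255,ndig=3)
```

```text
[0.57230019 0.1085324 ]
[0.002, -0.002, -0.026, 5.55, 0.0, 0.0, 255.0, 0.002, -0.004, -0.026, 5.55, 0.0, 0.0, 255.0, 0.002, -0.007, -0.026, 5.55, 0.0, 0.0, 255.0, 0.002, -0.009, -0.025, 5.55, 0.0, 0.0, 255.0, 0.002, -0.012, -0.024, 5.55, 0.0, 0.0, 255.0, 0.002, -0.014, -0.023, 5.55, 0.0, 0.0, 255.0, 0.002, -0.016, -0.021, 5.55, 0.0, 0.0, 255.0, 0.002, -0.018, -0.019, 5.55, 0.0, 0.0, 255.0]
[0.002, -0.02, -0.018, 5.55, 0.0, 0.0, 255.0, 0.002, -0.021, -0.016, 5.55, 0.0, 0.0, 255.0, 0.002, -0.023, -0.013, 5.55, 0.0, 0.0, 255.0, 0.002, -0.024, -0.011, 5.55, 0.0, 0.0, 255.0, 0.002, -0.025, -0.009, 5.55, 0.0, 0.0, 255.0, 0.002, -0.026, -0.006, 5.55, 0.0, 0.0, 255.0]
```

Request:
apply_moves(
  series=[0.002,-0.002,-0.026,5.55,0,0,255,0.002,-0.004,-0.026,5.55,0,0,255,0.002,-0.007,-0.026,5.55,0,0,255,0.002,-0.009,-0.025,5.55,0,0,255,0.002,-0.012,-0.024,5.55,0,0,255,0.002,-0.014,-0.023,5.55,0,0,255,0.002,-0.016,-0.021,5.55,0,0,255,0.002,-0.018,-0.019,5.55,0,0,255],
)

```text
t: 12.82
eef_pos: [0.5467, -0.0466, 0.2769]
ee_rot: [-0.678, -0.197, 0.68, -0.196]
contact_force: [-0.8, 0.8, -1.5]
gripper_width: 0.596
```

Request:
apply_moves(
  series=[0.002,-0.02,-0.018,5.55,0,0,255,0.002,-0.021,-0.016,5.55,0,0,255,0.002,-0.023,-0.013,5.55,0,0,255,0.002,-0.024,-0.011,5.55,0,0,255,0.002,-0.025,-0.009,5.55,0,0,255,0.002,-0.026,-0.006,5.55,0,0,255,0,0,0,0,0,0,255,0,0,0,0,0,0,255],
)

```text
t: 13.48
eef_pos: [0.5712, 0.1118, 0.2648]
ee_rot: [-0.706, 0.002, 0.708, 0.003]
contact_force: [0.3, 0.5, -1.3]
gripper_width: 0.601
```

Run:
```python
from h import *
st()
k=tw(-.0027,0);plan([k[0],k[1],.215],-90.7,4,255,ndig=4)
s=cams.snapshot("scene");cv2.imwrite("pics/scene8.png",cv2.resize(s[150:290,220:370],None,fx=5,fy=4.2,interpolation=cv2.INTER_CUBIC))
```

```text
t 13.48 p [0.5712 0.1118 0.2648] head -90.41 tilt [-0.004  0.    -1.   ] tray [-0.0038  0.0033] F [ 0.3   0.46 -1.32] g 0.601
[0.0125, 0.0008, -0.0003, 0.07, 0.05, 0.0, 255.0, 0.0125, 0.0008, -0.0003, 0.07, 0.05, 0.0, 255.0, 0.0125, 0.0008, -0.0003, 0.07, 0.05, 0.0, 255.0, 0.0125, 0.0008, -0.0003, 0.07, 0.05, 0.0, 255.0]
```

View pics/scene8.png

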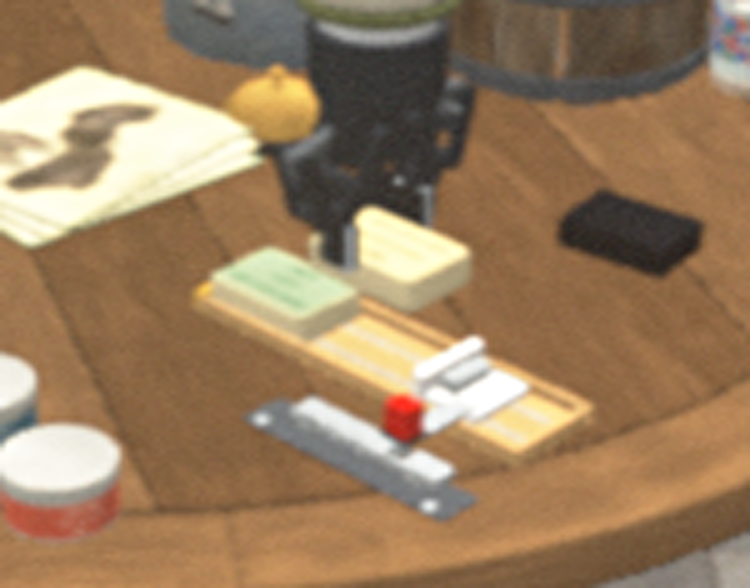

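Run:
```python
from h import *
st()
print([(np.round(d["location"],1).tolist(),round(d["confidence"],2)) for d in cams.landmark_of("scene","bar_new_center")])
o=status.get_obs();R=Rn.from_quat(o["ee_rot"]);p=o["eef_pos"]
s=cams.snapshot("scene");b=(190,240,270,330);S=10
a=cv2.resize(s[b[0]:b[1],b[2]:b[3]],None,fx=S,fy=S,interpolation=cv2.INTER_CUBIC)
bot=p[2]-.1865
for d,col in((.0068,(0,0,255)),(.012,(255,0,0)),):
  for z in(bot+.026,bot):
    q=[]
    for u,v in((-.026,-.039),(.026,-.039),(.026,.039),(-.026,.039)):
        w=p+R.apply([0,u,v+d]);w[2]=z;r,c=proj("scene",w);q.append([(c-b[2]+.5)*S-.5,(r-b[0]+.5)*S-.5])
    cv2.polylines(a,[np.int32(q)],True,col,1,cv2.LINE_AA)
cv2.imwrite("pics/s9.png",a)
c=p+R.apply([0,0,.0068]);print(proj("scene",[c[0],c[1],bot+.013]))
st()
```

```text
t 13.53 p [0.5715 0.1098 0.2651] head -90.53 tilt [-0.003 -0.001 -1.   ] tray [-0.0035  0.0013] F [ 0.21 -0.26 -0.98] g 0.597
[([203.9, 346.0], 0.91), ([205.6, 294.6], 0.77), ([199.3, 294.3], 0.46)]
(np.float64(210.0421850728755), np.float64(296.9374663827203))
t 13.63 p [0.572  0.1081 0.2659] head -90.72 tilt [-0.002 -0.001 -1.   ] tray [-0.003  -0.0005] F [ 0.32 -0.48 -1.64] g 0.599
```

View pics/s9.png

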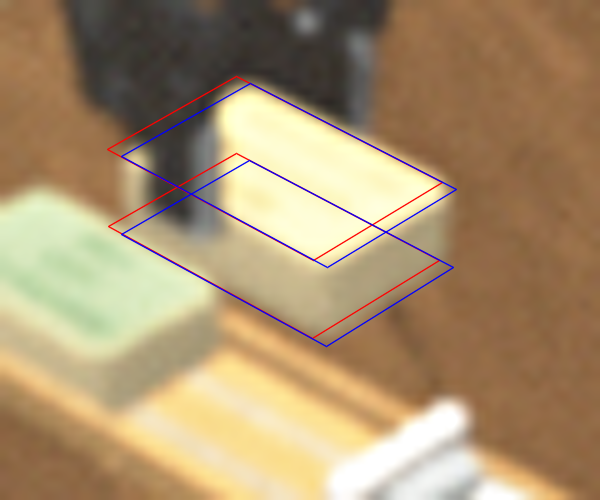

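Run:
```python
from h import *
st()
k=tw(.002,0);plan([k[0],k[1],.215],-90.7,4,255,ndig=4)
```

```text
t 13.63 p [0.572  0.1081 0.2659] head -90.72 tilt [-0.002 -0.001 -1.   ] tray [-0.003  -0.0005] F [ 0.32 -0.48 -1.64] g 0.599
[0.0127, -0.0001, -0.0013, 0.0, 0.03, -0.02, 255.0, 0.0127, -0.0001, -0.0013, 0.0, 0.03, -0.02, 255.0, 0.0127, -0.0001, -0.0013, 0.0, 0.03, -0.02, 255.0, 0.0127, -0.0001, -0.0013, 0.0, 0.03, -0.02, 255.0]
```

Request:
apply_moves(
  series=[0.0125,0,-0.0025,0,0,0,255,0.0125,0,-0.0025,0,0,0,255,0.0125,0,0,0,0,0,255,0.0125,0,0,0,0,0,255,0,0,0,0,0,0,255,0,0,0,0,0,0,255,0,0,0,0,0,0,255],
)

```text
t: 14.22
eef_pos: [0.5772, 0.1096, 0.217]
ee_rot: [-0.707, 0.004, 0.707, 0.004]
contact_force: [0.7, 0.5, -1.3]
gripper_width: 0.6
```

Run:
```python
from h import *
o=status.get_obs();st();R=Rn.from_quat(o["ee_rot"]);p=o["eef_pos"]
s=cams.snapshot("scene");b=(190,250,265,340);S=10
a=cv2.resize(s[b[0]:b[1],b[2]:b[3]],None,fx=S,fy=S,interpolation=cv2.INTER_CUBIC)
bot=p[2]-.1865;d=.0115
for z in(bot+.026,bot):
    q=[]
    for u,v in((-.026,-.039),(.026,-.039),(.026,.039),(-.026,.039)):
        w=p+R.apply([0,u,v+d]);w[2]=z;r,c=proj("scene",w);q.append([(c-b[2]+.5)*S-.5,(r-b[0]+.5)*S-.5])
    cv2.polylines(a,[np.int32(q)],True,(255,0,0),1,cv2.LINE_AA)
wire("scene",a,(.575,.1085),-.012,.085,0.010,.0865,0,b[0],b[2],S)
cv2.imwrite("pics/s10.png",a);st()
k=tw(.002,0);plan([k[0],k[1],.192],-90.7,4,255,ndig=4)
```

```text
t 14.22 p [0.5772 0.1096 0.217 ] head -90.67 tilt [-0.  0. -1.] tray [0.0022 0.0011] F [ 0.67  0.5  -1.28] g 0.6
t 14.27 p [0.5774 0.1097 0.2175] head -90.67 tilt [ 0.001  0.    -1.   ] tray [0.0024 0.0012] F [ 0.57  0.13 -0.49] g 0.596
[0.0064, 0.0003, 0.0001, 0.01, -0.01, 0.01, 255.0, 0.0064, 0.0003, 0.0001, 0.01, -0.01, 0.01, 255.0, 0.0064, 0.0003, 0.0001, 0.01, -0.01, 0.01, 255.0, 0.0064, 0.0003, 0.0001, 0.01, -0.01, 0.01, 255.0]
```

View pics/s10.png

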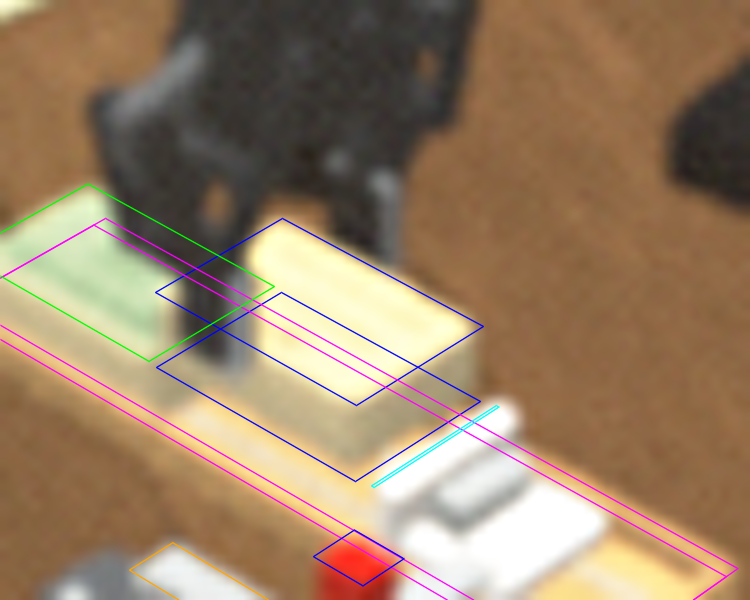

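Request:
apply_moves(
  series=[0.005,0.0005,0,0,0,0,255,0.005,0.0005,0,0,0,0,255,0.004,0,0,0,0,0,255,0,0,0,0,0,0,255,0,0,0,0,0,0,255],
)

```text
t: 14.68
eef_pos: [0.577, 0.1085, 0.2026]
ee_rot: [-0.707, 0.004, 0.707, 0.004]
contact_force: [0.2, 0.2, -1.6]
gripper_width: 0.598
```

Request:
apply_moves(
  series=[0.003,0,0,0,0,0,255,0.003,0,0,0,0,0,255,0,0,0,0,0,0,255],
)

```text
t: 14.93
eef_pos: [0.5769, 0.1085, 0.1964]
ee_rot: [-0.707, 0.004, 0.707, 0.004]
contact_force: [-0.4, -0.6, -0.8]
gripper_width: 0.599
```

Request:
apply_moves(
  series=[0.002,0,0,0,0,0,255,0.002,0,0,0,0,0,255,0,0,0,0,0,0,255],
)

```text
t: 15.18
eef_pos: [0.577, 0.1085, 0.1926]
ee_rot: [-0.707, 0.004, 0.707, 0.004]
contact_force: [-0.0, 0.2, -1.7]
gripper_width: 0.595
```

Request:
apply_moves(
  series=[0.001,0,0,0,0,0,255,0,0,0,0,0,0,255],
)

```text
t: 15.35
eef_pos: [0.5771, 0.1085, 0.1919]
ee_rot: [-0.707, 0.004, 0.707, 0.004]
contact_force: [0.7, 0.3, -1.1]
gripper_width: 0.602
```

Request:
apply_moves(
  series=[0.001,0,0,0,0,0,255,0,0,0,0,0,0,255],
)

```text
t: 15.52
eef_pos: [0.5771, 0.1085, 0.1909]
ee_rot: [-0.707, 0.004, 0.707, 0.004]
contact_force: [-0.5, -0.4, -1.2]
gripper_width: 0.599
```

Request:
apply_moves(
  series=[0.001,0,0,0,0,0,255,0,0,0,0,0,0,255],
)

```text
t: 15.68
eef_pos: [0.5772, 0.1086, 0.1905]
ee_rot: [0.707, -0.004, -0.707, -0.004]
contact_force: [-2.3, -0.4, 3.0]
gripper_width: 0.6
```

Request:
apply_moves(
  series=[0,0,0,0,0,0,0,0,0,0,0,0,0,0,0,0,0,0,0,0,0,0,0,0,0,0,0,0,-0.01,0,0,0,0,0,0,-0.03,0,0,0,0,0,0,-0.03,0,0,0,0,0,0],
)

```text
t: 16.27
eef_pos: [0.5765, 0.1084, 0.2601]
ee_rot: [-0.706, 0.004, 0.708, 0.004]
contact_force: [1.2, 0.4, 0.3]
gripper_width: 0.999
```

Run:
```python
from h import *
st()
s=cams.snapshot("scene");cv2.imwrite("pics/s11.png",cv2.resize(s[180:290,220:370],None,fx=5,fy=5,interpolation=cv2.INTER_CUBIC))
k=tw(-.0874,.0675);print(k)
plan([k[0],k[1],.26],-.7,14,0,ndig=3)
```

```text
t 16.27 p [0.5765 0.1084 0.2601] head -90.67 tilt [-0.003 -0.    -1.   ] tray [ 0.0015 -0.0001] F [1.15 0.35 0.3 ] g 0.999
[0.48841627 0.17704391]
[0.001, -0.005, 0.007, -6.43, -0.03, -0.02, 0.0, 0.001, -0.005, 0.006, -6.43, -0.03, -0.02, 0.0, 0.001, -0.006, 0.005, -6.43, -0.03, -0.02, 0.0, 0.001, -0.007, 0.005, -6.43, -0.03, -0.02, 0.0, 0.001, -0.007, 0.004, -6.43, -0.03, -0.02, 0.0, 0.001, -0.008, 0.003, -6.43, -0.03, -0.02, 0.0, 0.001, -0.008, 0.002, -6.43, -0.03, -0.02, 0.0, 0.001, -0.008, 0.001, -6.43, -0.03, -0.02, 0.0]
[0.001, -0.008, 0.0, -6.43, -0.03, -0.02, 0.0, 0.001, -0.008, -0.001, -6.43, -0.03, -0.02, 0.0, 0.001, -0.008, -0.001, -6.43, -0.03, -0.02, 0.0, 0.001, -0.008, -0.002, -6.43, -0.03, -0.02, 0.0, 0.001, -0.007, -0.003, -6.43, -0.03, -0.02, 0.0, 0.001, -0.007, -0.004, -6.43, -0.03, -0.02, 0.0]
```

View pics/s11.png

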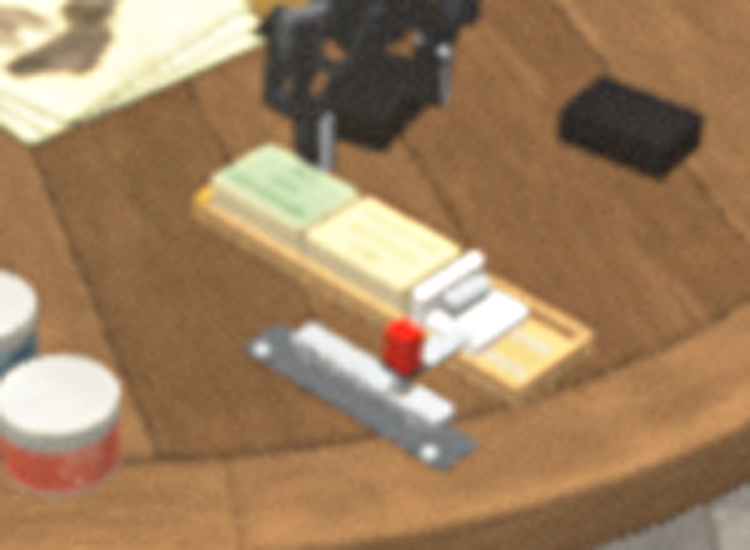

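Request:
apply_moves(
  series=[0,-0.005,0.007,-6.43,0,0,0,0,-0.005,0.006,-6.43,0,0,0,0,-0.006,0.005,-6.43,0,0,0,0,-0.007,0.005,-6.43,0,0,0,0,-0.007,0.004,-6.43,0,0,0,0,-0.008,0.003,-6.43,0,0,0,0,-0.008,0.002,-6.43,0,0,0,0,-0.008,0.001,-6.43,0,0,0],
)

```text
t: 16.98
eef_pos: [0.5242, 0.1481, 0.2608]
ee_rot: [0.638, 0.305, -0.638, 0.305]
contact_force: [-0.2, 0.4, -0.7]
gripper_width: 1.002
```

Request:
apply_moves(
  series=[0,-0.008,0,-6.43,0,0,0,0,-0.008,-0.001,-6.43,0,0,0,0,-0.008,-0.001,-6.43,0,0,0,0,-0.008,-0.002,-6.43,0,0,0,0,-0.007,-0.003,-6.43,0,0,0,0,-0.007,-0.004,-6.43,0,0,0,0,0,0,0,0,0,0,0,0,0,0,0,0,0],
)

```text
t: 17.65
eef_pos: [0.4861, 0.1766, 0.2606]
ee_rot: [0.504, 0.496, -0.503, 0.497]
contact_force: [0.2, -0.8, 0.0]
gripper_width: 0.998
```

Request:
apply_moves(
  series=[0,0,0,0,0,0,0,0,0,0,0,0,0,0],
)

```text
t: 17.82
eef_pos: [0.4865, 0.176, 0.2602]
ee_rot: [0.504, 0.496, -0.504, 0.496]
contact_force: [0.1, 0.1, 0.8]
gripper_width: 1.002
```

Run:
```python
from h import *
st()
k=tw(-.0874,.0675)
plan([k[0],k[1],.195],-.7,4,0,ndig=4)
```

```text
t 17.82 p [0.4865 0.176  0.2602] head -0.86 tilt [ 0.001 -0.    -1.   ] tray [-0.0893  0.0665] F [0.14 0.09 0.76] g 1.002
[0.0163, 0.0005, -0.0003, -0.04, 0.0, -0.01, 0.0, 0.0163, 0.0005, -0.0003, -0.04, 0.0, -0.01, 0.0, 0.0163, 0.0005, -0.0003, -0.04, 0.0, -0.01, 0.0, 0.0163, 0.0005, -0.0003, -0.04, 0.0, -0.01, 0.0]
```

Request:
apply_moves(
  series=[0.016,0.001,-0.001,0,0,0,0,0.016,0.001,-0.001,0,0,0,0,0.016,0.0005,0,0,0,0,0,0.016,0,0,0,0,0,0,0,0,0,0,0,0,0,0,0,0,0,0,0,0],
)

```text
t: 18.32
eef_pos: [0.4885, 0.1782, 0.1956]
ee_rot: [-0.503, -0.497, 0.504, -0.496]
contact_force: [0.8, -0.6, 0.3]
gripper_width: 1.0
```

Request:
apply_moves(
  series=[0,0,0,0,0,0,255,0,0,0,0,0,0,255,0,0,0,0,0,0,255,0,0,0,0,0,0,255,0,0,0,0,0,0,255,0,0,0,0,0,0,255,0,0,0,0,0,0,255,0,0,0,0,0,0,255],
  newtons=30,
)

```text
t: 18.98
eef_pos: [0.4893, 0.1785, 0.1966]
ee_rot: [0.504, 0.497, -0.502, 0.497]
contact_force: [3.5, -0.2, 1.5]
gripper_width: 0.2
```

Run:
```python
from h import *
st()
s=cams.snapshot("scene");cv2.imwrite("pics/s12.png",cv2.resize(s[180:290,220:370],None,fx=5,fy=5,interpolation=cv2.INTER_CUBIC))
```

```text
t 18.98 p [0.4893 0.1785 0.1966] head -0.68 tilt [ 0.002  0.001 -1.   ] tray [-0.0866  0.069 ] F [ 3.46 -0.24  1.48] g 0.2
```

View pics/s12.png

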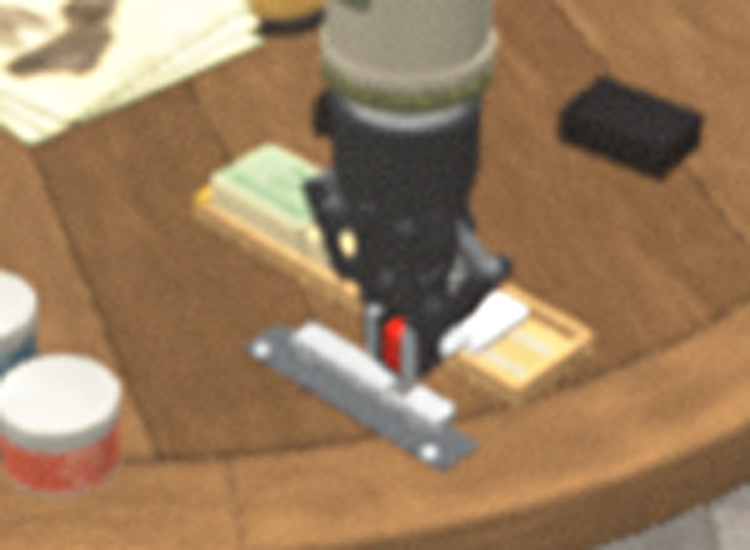

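Request:
apply_moves(
  series=[0,-0.001,0,0,0,0,255,0,-0.0005,0,0,0,0,255,0,0,0.002,0,0,0,255,0,0,0.002,0,0,0,255,0,0,0.002,0,0,0,255,0,0,0,0,0,0,255],
)

```text
t: 19.53
eef_pos: [0.4881, 0.1722, 0.1967]
ee_rot: [0.504, 0.496, -0.502, 0.497]
contact_force: [8.2, -0.9, 0.8]
gripper_width: 0.203
```

Request:
apply_moves(
  series=[0,0,0.001,0,0,0,255,0,0,0.001,0,0,0,255,0,0,0.001,0,0,0,255,0,0,0,0,0,0,255],
)

```text
t: 19.87
eef_pos: [0.4881, 0.1694, 0.1967]
ee_rot: [0.504, 0.496, -0.502, 0.497]
contact_force: [6.9, 0.0, 0.4]
gripper_width: 0.2
```

Request:
apply_moves(
  series=[0,0,0.0007,0,0,0,255,0,0.001,0,0,0,0,255,0,0.001,0,0,0,0,255,0,0.001,0,0,0,0,255,0,0.001,0,0,0,0,255,0,0.001,0,0,0,0,255,0,0,0,0,0,0,255],
)

```text
t: 20.45
eef_pos: [0.4932, 0.1688, 0.1967]
ee_rot: [0.504, 0.496, -0.502, 0.497]
contact_force: [7.4, -0.0, 0.5]
gripper_width: 0.2
```

Request:
apply_moves(
  series=[0,0.001,0,0,0,0,255,0,0.001,0,0,0,0,255,0,0,0,0,0,0,255],
)

```text
t: 20.7
eef_pos: [0.4951, 0.1688, 0.1967]
ee_rot: [0.504, 0.496, -0.502, 0.497]
contact_force: [7.4, 0.3, 0.9]
gripper_width: 0.2
```

Request:
apply_moves(
  series=[0,0.001,0,0,0,0,255,0,0,0,0,0,0,255],
)

```text
t: 20.87
eef_pos: [0.496, 0.1688, 0.1967]
ee_rot: [0.504, 0.497, -0.502, 0.497]
contact_force: [5.7, 0.4, -0.0]
gripper_width: 0.201
```

Request:
apply_moves(
  series=[0,0.001,0,0,0,0,255,0,0,0,0,0,0,255],
)

```text
t: 21.03
eef_pos: [0.497, 0.1688, 0.1967]
ee_rot: [0.504, 0.497, -0.502, 0.497]
contact_force: [7.4, -0.6, 1.7]
gripper_width: 0.207
```

Request:
apply_moves(
  series=[0,0.001,0,0,0,0,255,0,0,0,0,0,0,255],
)

```text
t: 21.2
eef_pos: [0.4979, 0.1688, 0.1966]
ee_rot: [0.504, 0.497, -0.502, 0.497]
contact_force: [6.3, -0.2, 1.1]
gripper_width: 0.199
```

Request:
apply_moves(
  series=[0,0.001,0,0,0,0,255,0,0,0,0,0,0,255],
)

```text
t: 21.37
eef_pos: [0.4983, 0.1689, 0.1966]
ee_rot: [0.503, 0.497, -0.503, 0.497]
contact_force: [1.8, -0.5, 5.2]
gripper_width: 0.203
```

Request:
apply_moves(
  series=[0,0.001,0,0,0,0,255,0,0,0,0,0,0,255],
)

```text
t: 21.53
eef_pos: [0.4987, 0.169, 0.1965]
ee_rot: [-0.503, -0.497, 0.503, -0.497]
contact_force: [-0.5, -1.2, 8.4]
gripper_width: 0.204
```

Request:
apply_moves(
  series=[0,0.0005,0,0,0,0,255,0,0,0,0,0,0,255],
)

```text
t: 21.7
eef_pos: [0.4989, 0.1691, 0.1965]
ee_rot: [-0.502, -0.497, 0.503, -0.497]
contact_force: [-2.0, 0.3, 9.9]
gripper_width: 0.204
```

Request:
apply_moves(
  series=[0,0,0,0,0,0,0,0,0,0,0,0,0,0,0,0,0,0,0,0,0,0,0,0,0,0,0,0,0,0,0,0,0,0,0,-0.02,0,0,0,0,0,0,-0.035,0,0,0,0,0,0,-0.035,0,0,0,0,0,0],
)

```text
t: 22.37
eef_pos: [0.4987, 0.1684, 0.2859]
ee_rot: [-0.502, -0.498, 0.504, -0.496]
contact_force: [1.1, 0.2, 0.5]
gripper_width: 0.999
```

Request:
apply_moves(
  series=[-0.01,0,0.035,0,0,0,0,-0.01,0,0.035,0,0,0,0,0,0,0.035,0,0,0,0,0,0,0.035,0,0,0,0,0,0,0.035,0,0,0,0,0,0,0.035,0,0,0,0,0,0,0.035,0,0,0,0,0,0,0.035,0,0,0,0],
)

```text
t: 23.03
eef_pos: [0.4957, -0.113, 0.3061]
ee_rot: [-0.503, -0.497, 0.503, -0.497]
contact_force: [0.0, -0.8, -0.6]
gripper_width: 0.998
```

Run:
```python
from h import *
st()
t=cams.snapshot("top");b=(150,260,250,310);S=6
a=cv2.resize(t[b[0]:b[1],b[2]:b[3]],None,fx=S,fy=S,interpolation=cv2.INTER_CUBIC);o=a.copy()
wire("top",o,(.575,.1085),-.012,.076,0.001,.0865,0,b[0],b[2],S)
cv2.imwrite("pics/top13.png",np.hstack([a,o]))
s=cams.snapshot("scene");cv2.imwrite("pics/s13.png",cv2.resize(s[180:300,200:350],None,fx=5,fy=5,interpolation=cv2.INTER_CUBIC))
for n in("tin_red","tin_blue"):print([np.round(atz("top",*d["location"],0),4) for d in cams.landmark_of("top",n)[:1]])
```

```text
t 23.03 p [ 0.4957 -0.113   0.3061] head -0.66 tilt [-0. -0. -1.] tray [-0.0766 -0.2224] F [ 0.01 -0.76 -0.63] g 0.998
[array([0.5788, 0.3376, 0.    ])]
[array([0.6728, 0.3195, 0.    ])]
```

View pics/top13.png

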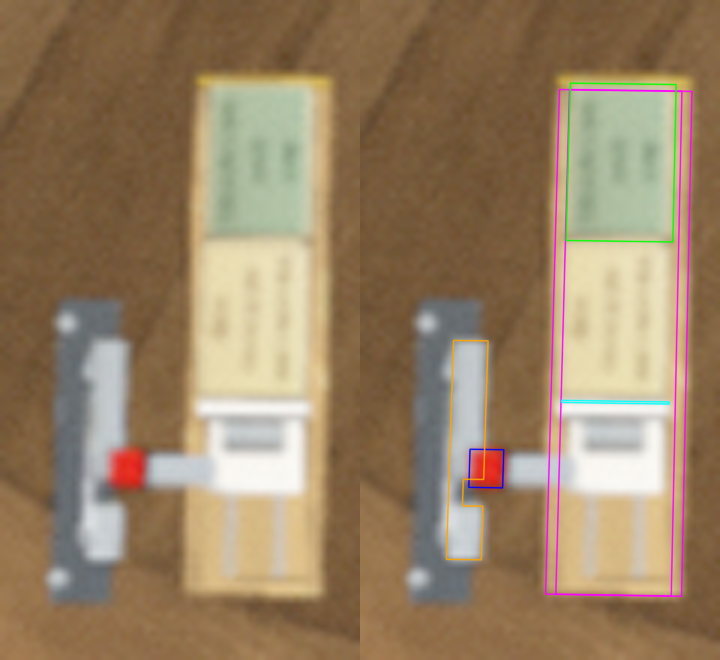

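View pics/s13.png

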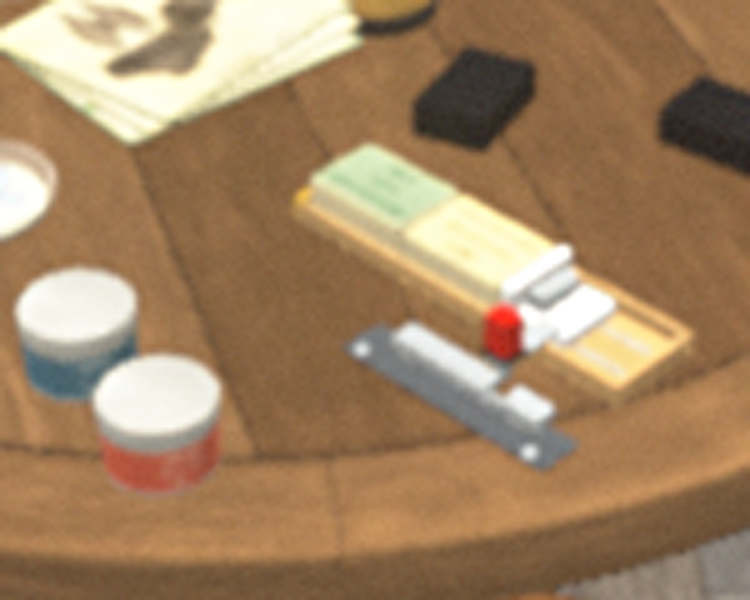

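Request:
apply_moves(
  series=[0,0,0,0,0,0,0,0,0,0,0,0,0,0,0,0,0,0,0,0,0],
)

```text
t: 23.48
eef_pos: [0.4963, -0.1098, 0.306]
ee_rot: [0.502, 0.498, -0.502, 0.498]
contact_force: [0.2, 0.2, 0.1]
gripper_width: 1.0
```

Run:
```python
from h import *
t=cams.snapshot("top").astype(float);o=cv2.imread("pics/top0.png").astype(float)
print("tin region diff",np.abs(t-o)[150:215,195:240].mean(),"bg",np.abs(t-o)[60:110,150:200].mean())
st();print(ctrl.finish_job())
```

```text
tin region diff 4.792934472934473 bg 5.289066666666667
t 23.53 p [ 0.4963 -0.11    0.3061] head -0.53 tilt [ 0.  0. -1.] tray [-0.0761 -0.2194] F [-0.3   0.91  0.63] g 0.998
the job is handed in; nothing more can be done
None
```

The tray is refilled and the job was handed in at 23.5 s, with the gripper open and clear of everything.

- **Hooking:** I drew the knob back and felt along the strip under about 2 N of side force, well under 1 mm of bend. The knob dropped into the notch at a pusher position of about 0.086, and the pusher stayed open by itself at about 0.085 after I let go.
- **Loading:** I laid the cream bar flat, label up, lengthwise behind the green one.
- **Closing:** I unhooked the knob and eased the pusher forward in 1 mm steps. The spring force dropped off my grip at about 0.076, where two tight bars should leave it, and then I let go.

**Last checks:**
- The final pictures show both bars touching with no gap, the green bar at the lip and the pusher plate at about 0.076. The knob is out of the notch, at about 0.001.
- The area around the tins looks the same as at the start, with the picture difference at noise level. The tin detector's readings moved by 7 to 9 mm, which I took as detector scatter because nothing went near the tins.
- One early estimate was wrong: I first put the gripper about 7 mm off the bar's centre, but the scene picture showed about 12 mm. I corrected for it before lowering the bar.

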